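# Steady the rocking plant stand and put the planter on it

### The arm

A 6-joint arm with a two-finger parallel gripper is mounted at the origin on the work surface. World frame = base frame: x ahead of the robot, y to its left, z up, the work surface at z = 0. Lengths are in m, angles in rad, forces in N, time in s.
With the tool pointing down it reaches from about 0.3 to 0.775 m from the base axis. Payload 14.6 kg.
Tool frame: the origin (TCP) lies between the finger pads; the fingertips stand 14 mm ahead of it and the grasp point (between the pads) lies 5 mm behind it; z points along the fingers, y is the line along which they close (so a half turn about z gives the same grasp; the last joint's range is limited). The gripper opens to 94 mm and grips with 3 to 60 N. Pads are 16 mm wide; open, the fingers measure 119 mm over their backs; the gripper's body (75 mm by 177 mm) begins 78 mm behind the grasp point.
Start: joints at [1.197, 0.3, 1.521, -0, 1.321, -0.067], TCP at [0.166, 0.524, 0.182] pointing down, gripper open.
Joint ranges: [-3.03, 3.03], [-0.79, 2.21], [0.23, 2.52], [-1.04, 4.18], [0, 3.07], [-2.55, 2.55]. Speed limits (rad/s): [2.22, 2.22, 2.57, 3.14, 3.14, 3.14].

### API

Orientations are given as a unit quaternion [w, x, y, z].
In Python, from bench import bot, jaws, solver, imaging, ticket gives the robot as it stands. The module is installed in compiled form; this text tells all that it offers. Calls block until the motion is done:
- bot.goto(position, orientation): joint-space move of the TCP to a pose.
- bot.line_to(position, attitude=None, speed=0.15, force_limit=None): straight line of the TCP; attitude=None keeps the orientation; speed is the mean speed in m/s. With force_limit (N) it stops when the force on the tool has changed by that much, and returns True; else False.
- bot.move_joints(angles): joint-space move.
- jaws.gripper_to(opening, force=None): finger opening in m; force is the grip in N (None keeps the last); returns when the fingers have stopped.
- bot.hold(seconds).
- solver.solve_ik(position, orientation): joint angles nearest the present ones, or None.
- imaging.grab_frame(name): name is "scene" or "top" or "wrist"; returns the picture (480x640x3 uint8, red, green, blue); there is no depth.
- imaging.get_calibration(name): a dict with "fx", "fy", "cx", "cy" (pixels), "rvec" (rotation vector, rad) and "tvec" (3), from world to camera coordinates, as OpenCV has them; the wrist camera has in their place "tool_from_camera" (4x4, takes a point from camera to tool coordinates, whose origin is the TCP and whose axes are the flange's). Camera axes: x right, y down, z forward; pixel columns grow to the right and rows downward; lengths in m; the calibration is good to about 2 mm. The wrist camera is an equidistant fisheye: a pixel r from the principal point sees the ray r / f radians off the axis. A picture is of the moment at which its call begins: read the wrist's pose just before it. get_calibration takes no time and is no camera call.
A pose or a line that the arm cannot do raises bot.MotionError and nothing moves.
- ticket.finish_job(): hands the job in; it is judged then, once.
Trained networks look in the newest picture that a camera, given by its name, has taken for a name from the list of things; names that differ only in an ending like _2 or _b are one class to them, and where a whole thing is asked for, a point or a joint stands for the part that bears it (a point fixed in the world has none). Each returns a list of dicts, best first, with "confidence" (0 to 1); they miss things now and then, are a little off and sometimes report something else, mostly with a low value. They report only what shows in the picture. A call takes as long as a camera call. They do not tell look-alikes from the thing itself.
- imaging.look_for(camera, name): "location" ([column, row] in pixels, amid what is visible of it).
- imaging.trace(camera, name): "pixels" (480x640 bool, what is visible of it) and "location" ([column, row] in pixels, amid what is visible of it).
Readings, each from a call of its own:
- bot.get_t(): time.
- bot.get_joints(): joint angles.
- bot.get_joint_velocities(): joint speeds.
- bot.get_tau(): joint torques, N m.
- bot.get_tool_pos(): TCP position.
- bot.get_orientation(): TCP orientation.
- bot.get_force(): force on the tool from outside, world axes, zero at the start.
- bot.get_moment(): the same for the moment, N m.
- bot.get_opening(): finger opening in m.
- bot.get_grip_force(): force on a finger pad.
Only numpy, scipy, OpenCV 4.12 (cv2) and the standard library are available. Lean on these libraries where they do the work, as an engineer would, in place of code of your own. Each camera call takes 0.05 s, during which the arm holds its last target. There are 200 camera calls.

### The job

The low plant stand rocks because the levelling feet at its two front corners hang short. Turn the black knob above each of them clockwise until that foot just bears on its pad, so that all five feet carry load and none is jacked off its pad or forced; then stand the empty aluminium planter upright on the middle of the deck, and leave everything else alone.

Things in the scene. Friction and masses are not known exactly. Their poses are not given: they have to be found in the camera images.
- knob_left_grip (a point): Black round fluted knob at the stand's front left corner (seen from the robot): axis upright, 38 mm across, 28 mm high; this point is on its axis half-way up, 74 mm above the stand's underside, 24 mm above the deck. It turns in place and drives the levelling foot straight below: clockwise from above lowers the foot 2.5 mm per radian. Grips alike at any angle; stiff (0.1 N m), stays where left.
- knob_right_grip (a point): The same knob and levelling foot at the stand's front right corner. At the start each foot hangs 2 to 5 mm short of its pad, a different amount each time and for each knob, out of sight under the deck.
- stand: Plant stand: deck of five cedar slats, 231 mm (x) by 250 mm (y), on a steel frame; 3.2 kg, loose. Origin: centre of its underside at foot level; z up; its front, with the knobs, is -x (towards the robot). Deck top at z 50 mm. Fixed feet 22 mm across at (85, 90), (85, -90), (-85, 0) mm; knobs and levelling feet at (-85, 95), (-85, -95) mm.
- deck (a point): The place for the planter: a point on the deck's top surface, 30 mm behind the stand's centre (the middle of the free part of the deck, clear of the knobs). Axes as the stand's.
- planter_mid (a point): Centre, half-way up, of the empty aluminium trough planter: open-topped box 62 mm wide (its x) by 180 mm long (its y) by 85 mm high, walls 3 mm, 0.4 kg, upright. Grip it from above across its 62 mm width.
- planter: The same planter; origin at the centre of its underside, z up.
- pad_rl: Rubber pad (disc 44 mm across, 6 mm thick, origin under its centre) under the fixed back left foot, on the concrete paver (270 mm square, 20 mm high) that carries the stand.
- pad_rr: The same pad under the fixed back right foot.
- pad_fm: The same pad under the fixed foot in the middle of the front edge.
- pad_fl: The same pad under the left levelling foot. The foot's touch is felt as an upward push on a gripper holding the knob at a steady height; stand and pad then yield about 0.25 mm per N, so the push grows by about 10 N per radian.
- pad_fr: The same pad under the right levelling foot. A foot left pushing with 3 to 6 N on the gripper bears well once released; twice that jacks the middle front foot off its pad.
- dish: Shallow round glass dish, 150 mm across, 35 mm high: leave alone.
- mug: Grey mug, 80 mm across, 95 mm high: leave alone.
- tongs: Stainless steel tongs, 230 mm long, lying: leave alone.
- clay_pot: Terracotta pot, 124 mm across, 110 mm high: leave alone.
- spray: White plastic bottle, 64 mm across, 170 mm high: leave alone.
Mind the look-alikes: they are no part of the job. What is shaped like the planter but blue or purple is not meant.

How it is judged:
On the way:
1. both levelling feet and all three fixed feet carry load (over 1 N each) with the gripper off the stand and the planter not yet on it (contact force between each of pad_rl, pad_rr, pad_fm, pad_fl, pad_fr and stand above 1 N and contact force between each of the fingers, planter and stand below 0.1 N), for 0.3 s.
At the end, for the whole second after the job is handed in: Each of the stand's five feet presses on its pad with over 1 N, the stand is level within 0.02 rad, and the planter stands upright (within 0.05 rad), released and at rest, flat on the deck with its centre within 30 mm of the deck's marked middle (contact force between each of pad_rl, pad_rr, pad_fm, pad_fl, pad_fr, planter and stand above 1 N and angle between stand's own z axis and vertical below 0.02 rad and horizontal distance between planter_mid and deck below 0.03 m and z of planter in the frame of deck between -0.004 and 0.004 m and angle between planter's own z axis and vertical below 0.05 rad and linear speed of each of planter, stand below 0.01 m/s); the robot touches nothing.
It fails at once if a foot forced: over 30 N between the stand and one of its pads (contact force between any of pad_rl, pad_rr, pad_fm, pad_fl, pad_fr and stand above 30 N).
It fails at once if the stand pushed more than 15 mm from where it stood (distance of stand from where it was at the start of the episode above 0.015 m).
It fails at once if the stand tipped by more than 0.08 rad (angle between stand's own z axis and vertical above 0.08 rad).
It fails at once if the planter tipped over (angle between planter's own z axis and vertical above 0.6 rad).
It fails at once if the dish, mug, tongs, clay pot or bottle moved more than 30 mm (distance of any of dish, mug, tongs, clay_pot, spray from where it was at the start of the episode above 0.03 m).
It also fails if it takes over 72 s, if anything falls off the work surface, if the arm or the gripper's body presses on something with over 40 N, if the wrist force passes 120 N, or if a joint passes its speed limit or range.

## Working session

There is one attempt and no reset: what is moved stays moved. The work goes in short steps, each a Python script; the robot and the scene stay as the last script left them, time stands still between calls to the robot, and variables do not carry over. Pictures are saved under pics/ and viewed, at most 10 in all, crops included, and the job is handed in when it is done.

```bash
mkdir -p pics; cat > h.py <<'E'
import numpy as np, cv2
from bench import bot, jaws, solver, imaging, ticket
def ray(cam,px):
    c=imaging.get_calibration(cam); R,_=cv2.Rodrigues(np.array(c["rvec"],float)); t=np.array(c["tvec"],float).ravel()
    d=R.T@np.array([(px[0]-c["cx"])/c["fx"],(px[1]-c["cy"])/c["fy"],1.]); return -R.T@t,d
def atz(cam,px,z):
    o,d=ray(cam,px); return o+d*(z-o[2])/d[2]
def proj(cam,p):
    c=imaging.get_calibration(cam); R,_=cv2.Rodrigues(np.array(c["rvec"],float)); q=R@np.array(p,float)+np.array(c["tvec"],float).ravel()
    return np.array([c["fx"]*q[0]/q[2]+c["cx"],c["fy"]*q[1]/q[2]+c["cy"]])
def save(cam,fn):
    im=imaging.grab_frame(cam); cv2.imwrite(fn,im[:,:,::-1]); return im
def down(yaw): # tool z down; tool y at world angle yaw
    from scipy.spatial.transform import Rotation as R
    y=np.array([np.cos(yaw),np.sin(yaw),0]); z=np.array([0,0,-1.]); x=np.cross(y,z)
    q=R.from_matrix(np.c_[x,y,z]).as_quat(); return np.array([q[3],q[0],q[1],q[2]])
E
python3 - <<'E'
from h import *
np.set_printoptions(precision=4,suppress=True)
print(bot.get_t(),bot.get_orientation(),imaging.get_calibration("wrist"))
for c in("top","scene"):
    save(c,f"pics/{c}0.png"); print(c, ray(c,(320,240)))
    for n,z in (("knob_left_grip",.1),("knob_right_grip",.1),("stand",.07),("deck",.076),("planter_mid",.0425),("planter",.0425),("pad_fl",.02)):
        for d in imaging.look_for(c,n)[:4]: print(n,np.array(d["location"]),round(d["confidence"],2),atz(c,d["location"],z))
E
```

```text
0.0 [-0.0001  0.1528  0.9883 -0.0006] {'fx': 371.64829954431775, 'fy': 371.64829954431775, 'cx': 319.3462847039585, 'cy': 235.45946632915403, 'tool_from_camera': array([[-0.0009, -0.9627, -0.2707,  0.0793],
       [ 1.    , -0.001 ,  0.0003,  0.0005],
       [-0.0006, -0.2707,  0.9627, -0.2035],
       [ 0.    ,  0.    ,  0.    ,  1.    ]])}
top (array([0.4343, 0.065 , 1.7979]), array([ 0.0665,  0.0059, -0.9978]))
knob_left_grip [325.  271.7] 0.73 [0.4591 0.0608 0.1   ]
knob_right_grip [392.4 257.5] 0.61 [ 0.4994 -0.1266  0.1   ]
knob_right_grip [474.8 247.8] 0.49 [ 0.5274 -0.3555  0.1   ]
deck [356.1 234.3] 0.86 [ 0.5656 -0.0269  0.076 ]
planter_mid [216.3 250.2] 0.84 [0.5205 0.3745 0.0425]
planter_mid [224.8 331.9] 0.77 [0.2865 0.3467 0.0425]
planter [157.5 277.6] 0.75 [0.4407 0.543  0.0425]
planter [213.7 249.9] 0.69 [0.5213 0.382  0.0425]
planter [228.2 337.4] 0.6 [0.2709 0.3367 0.0425]
pad_fl [330.9 153.4] 0.48 [0.8085 0.0446 0.02  ]
scene (array([ 1.1365, -0.4446,  0.7475]), array([-0.5948,  0.5205, -0.6128]))
knob_left_grip [287.6 235.9] 0.63 [0.4438 0.0552 0.1   ]
knob_right_grip [235.  285.3] 0.76 [ 0.5098 -0.1374  0.1   ]
stand [293.9 288.8] 0.68 [ 0.5753 -0.0296  0.07  ]
stand [398.1 219.4] 0.58 [0.5472 0.3525 0.07  ]
deck [291.7 290.4] 0.64 [ 0.5811 -0.0401  0.076 ]
planter_mid [415.7 184.1] 0.78 [0.4297 0.5764 0.0425]
planter_mid [394.9 220.8] 0.58 [0.5219 0.3727 0.0425]
planter_mid [325.5 190.4] 0.57 [0.2732 0.3315 0.0425]
planter [327.3 191.6] 0.78 [0.2821 0.3311 0.0425]
planter [417.7 185.8] 0.58 [0.4406 0.573  0.0425]
planter [398.2 219.9] 0.57 [0.525  0.3832 0.0425]
pad_fl [166.5 437. ] 0.46 [ 0.6787 -0.3926  0.02  ]
```

View pics/top0.png

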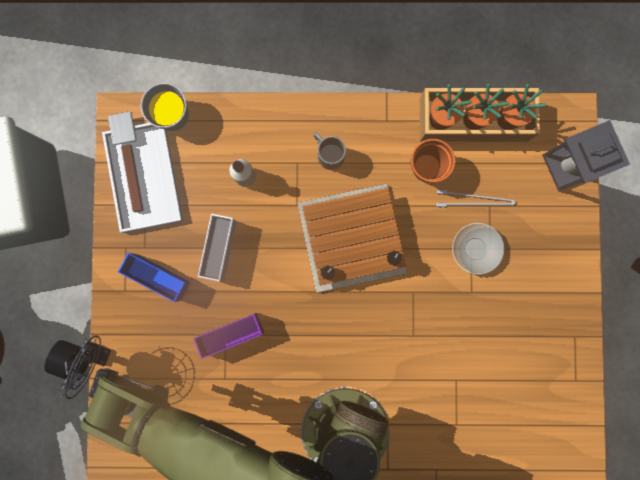

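View pics/scene0.png

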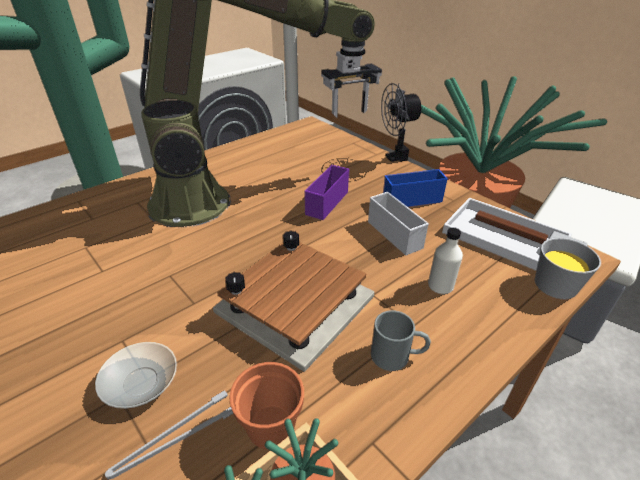

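The picture shows the stand with its knobs at (327,272) and (395,258), and the aluminium planter at (216,247). The blue and purple troughs are the look-alikes. Next I move above the knobs for a closer view.

```bash
cat >> h.py <<'E'
from scipy.spatial.transform import Rotation as Rot
def wray(px,pos,q):
    c=imaging.get_calibration("wrist"); T=np.array(c["tool_from_camera"])
    u=np.array([(px[0]-c["cx"])/c["fx"],(px[1]-c["cy"])/c["fy"]]); th=np.linalg.norm(u)
    d=np.r_[u/th*np.sin(th),np.cos(th)]
    R=Rot.from_quat([q[1],q[2],q[3],q[0]]).as_matrix()
    return R@T[:3,3]+pos, R@T[:3,:3]@d
def watz(px,pos,q,z):
    o,d=wray(px,pos,q); return o+d*(z-o[2])/d[2]
E
python3 - <<'E'
from h import *
np.set_printoptions(precision=4,suppress=True)
for d in imaging.trace("top","planter")[:4]:
    m=d["pixels"].astype(np.uint8); r=cv2.minAreaRect(cv2.findNonZero(m)); b=cv2.boxPoints(r)
    print("planter",d["confidence"],d["location"],m.sum(),r); print(np.array([atz("top",p,.085) for p in b]))
bot.goto([.46,-.033,.22],down(np.pi/2+.21))
pos,q=np.array(bot.get_tool_pos()),np.array(bot.get_orientation())
print(bot.get_t(),bot.get_joints(),pos)
save("wrist","pics/w1.png")
for n in ("knob_left_grip","knob_right_grip"):
    for d in imaging.trace("wrist",n)[:3]:
        m=d["pixels"]; print(n,d["location"],m.sum(),round(d["confidence"],2),watz(d["location"],pos,q,.1))
for d in imaging.look_for("wrist","deck")[:2]: print(d,watz(d["location"],pos,q,.076))
E
```

```text
planter 0.95 [213.4, 248.0] 1698 ((216.71298217773438, 247.4979248046875), (27.268291473388672, 64.90243530273438), 12.680383682250977)
[[0.4451 0.4223 0.085 ]
 [0.624  0.3849 0.085 ]
 [0.6073 0.3094 0.085 ]
 [0.4287 0.3472 0.085 ]]
planter 0.95 [227.2, 336.9] 1545 ((227.68966674804688, 335.22412109375), (22.840526580810547, 69.45005798339844), 68.19859313964844)
[[0.274  0.4336 0.085 ]
 [0.3466 0.2541 0.085 ]
 [0.2878 0.2298 0.085 ]
 [0.2154 0.4089 0.085 ]]
planter 0.88 [155.1, 278.0] 1752 ((153.22023010253906, 276.6281433105469), (69.5479965209961, 26.185640335083008), 27.69947624206543)
[[0.4556 0.6478 0.085 ]
 [0.5211 0.615  0.085 ]
 [0.4309 0.4394 0.085 ]
 [0.3659 0.4725 0.085 ]]
3.1 [-0.1501  0.0703  1.7043  0.0001  1.367  -1.9314] [ 0.4601 -0.0325  0.22  ]
knob_right_grip [206.1, 240.8] 1678 0.92 [ 0.4989 -0.132   0.1   ]
knob_right_grip [599.5, 292.6] 4212 0.63 [0.4715 0.3158 0.1   ]
{'location': [312.0, 273.9], 'confidence': 0.73} [ 0.5191 -0.0268  0.076 ]
```

View pics/w1.png

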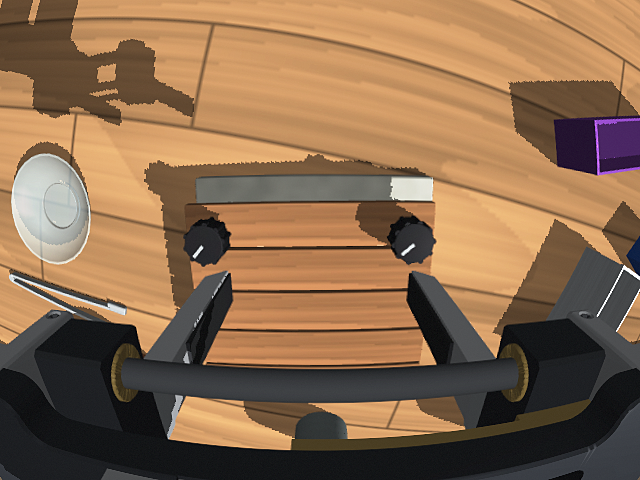

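The wrist view shows the right knob at (206,243) and the left at (412,241), with the deck between them. I go over the left knob for a close look, then grip it.

```bash
python3 - <<'E'
from h import *
np.set_printoptions(precision=4,suppress=True)
pos,q=np.array(bot.get_tool_pos()),np.array(bot.get_orientation())
L=watz((412,241),pos,q,.1); print("L from w1",L)
yaw=np.pi/2+.21
bot.goto([L[0],L[1],.165],down(yaw))
pos,q=np.array(bot.get_tool_pos()),np.array(bot.get_orientation())
im=save("wrist","pics/w2.png")
for d in imaging.trace("wrist","knob_left_grip")[:3]:
    m=d["pixels"]; ys,xs=np.nonzero(m); print(d["location"],m.sum(),xs.min(),xs.max(),ys.min(),ys.max(),round(d["confidence"],2),watz(d["location"],pos,q,.1),watz(((xs.min()+xs.max())/2,(ys.min()+ys.max())/2),pos,q,.1))
print(pos,bot.get_t(),bot.get_joints())
E
```

```text
L from w1 [0.459  0.0558 0.1   ]
[22.5, 306.1] 646 0 54 288 324 0.6 [ 0.5966 -0.2339  0.1   ] [ 0.5942 -0.2265  0.1   ]
[0.459  0.0562 0.165 ] 3.9 [ 0.0405  0.1195  1.7794 -0.0001  1.2415 -1.7398]
```

View pics/w2.png

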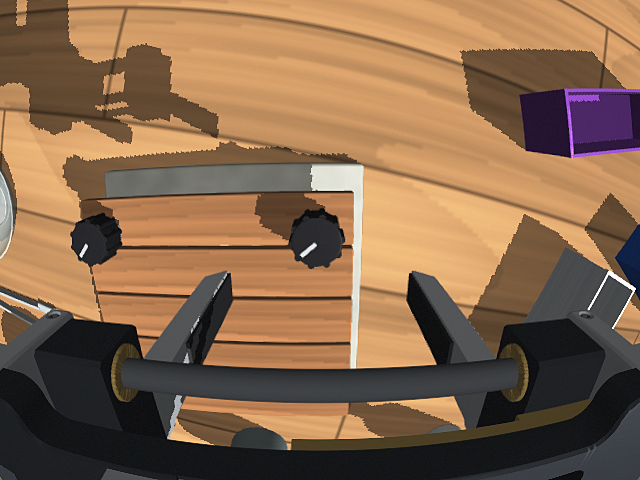

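The left knob is at about (317,238), between the fingers, and the right one is at (96,240). I segment the dark pixels for its centre, then descend and grip.

```bash
python3 - <<'E'
from h import *
np.set_printoptions(precision=4,suppress=True)
pos,q=np.array(bot.get_tool_pos()),np.array(bot.get_orientation())
im=cv2.imread("pics/w2.png").max(2)
def cen(x0,x1,y0,y1):
    m=(im[y0:y1,x0:x1]<70).astype(np.uint8); n,l,s,c=cv2.connectedComponentsWithStats(m); k=1+s[1:,4].argmax()
    print(s[k],c[k]+[x0,y0]); return s[k][:2]+s[k][2:4]/2-.5+[x0,y0]
L=watz(cen(270,365,195,285),pos,q,.1); R=watz(cen(60,135,195,280),pos,q,.1)
print("L,R",L,R,np.linalg.norm(L-R),"yaw",np.arctan2(R[0]-L[0],L[1]-R[1]))
yaw=np.arctan2(R[0]-L[0],L[1]-R[1])
bot.line_to([L[0],L[1],.165],down(np.pi/2+yaw))
print("over",bot.get_force())
print(bot.line_to([L[0],L[1],.099],speed=.06,force_limit=6))
print("down",bot.get_force(),bot.get_tool_pos())
jaws.gripper_to(.044,force=8); print("near",bot.get_force(),bot.get_opening())
jaws.gripper_to(.0,force=8); print("grip8",bot.get_force(),bot.get_opening(),bot.get_grip_force())
jaws.gripper_to(.0,force=25); bot.hold(.3)
print("grip25",bot.get_force(),bot.get_moment(),bot.get_opening(),bot.get_grip_force(),bot.get_t())
save("wrist","pics/w3.png")
E
```

```text
[   0   13   82   61 2451] [315.7075 237.6716]
[  10   18   65   54 1965] [ 96.9644 238.541 ]
L,R [0.4597 0.0491 0.1   ] [ 0.4983 -0.1258  0.1   ] 0.1790897965560649 yaw 0.21743070416411003
over [ 0.0023 -0.1617 -0.7449]
False
down [ 0.0034  0.0864 -0.1711] [0.4599 0.0491 0.0993]
near [ 0.269  -0.3866  0.0105] 0.04397505066827508
grip8 [ 0.2369 -0.4157 -0.4087] 0.0008101850973588226 0.0
grip25 [-0.551  -0.7172 -0.4279] [0.0337 0.006  0.0526] 0.0006800890227934 0.0 7.6083
```

View pics/w3.png

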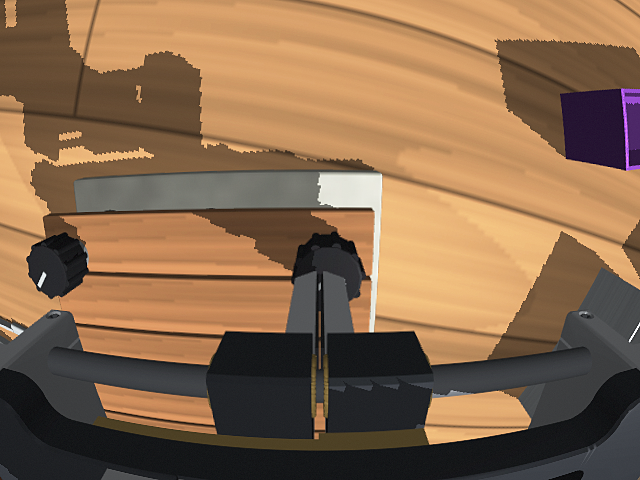

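The fingers closed on nothing, although the knob at (328,266) looks to be right at the tips. I zoom in on that.

```bash
python3 - <<'E'
import cv2
im=cv2.imread("pics/w3.png")[200:360,220:430]; cv2.imwrite("pics/w3c.png",cv2.resize(im,None,fx=3.6,fy=3.6,interpolation=cv2.INTER_CUBIC))
E
```

```text
(no output)
```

View pics/w3c.png

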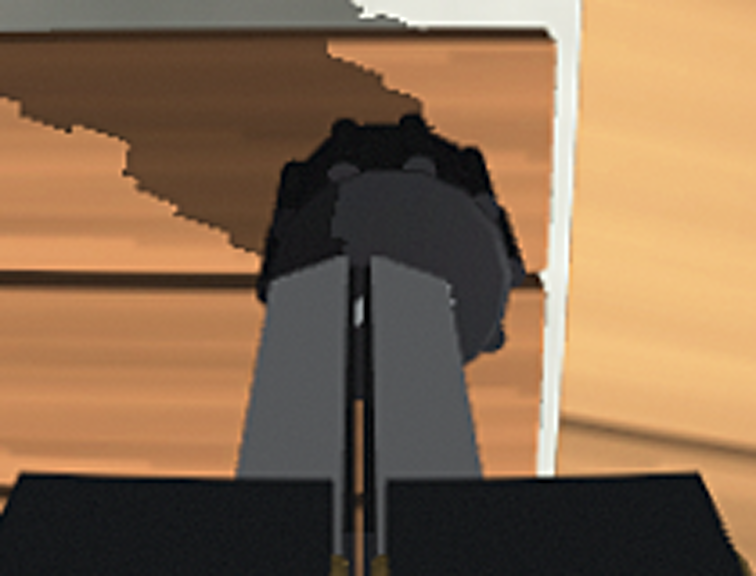

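The crop shows the fingertips above the knob's top, at about (320,271). So the real tips sit shorter than I assumed, or the knob is lower. I lift and touch the knob's top gently with closed fingers to measure it.

```bash
python3 - <<'E'
from h import *
np.set_printoptions(precision=4,suppress=True)
yaw=.21
bot.line_to([.4597,.0491,.15],speed=.1)
bot.line_to([.459,.056,.15],speed=.1); bot.hold(.2)
print(bot.get_force())
print(bot.line_to([.459,.056,.094],speed=.03,force_limit=3), bot.get_tool_pos(),bot.get_force(),bot.get_t())
E
```

```text
[ 0.1051 -0.7412 -0.1271]
False [0.4591 0.056  0.0941] [-0.5971  0.3587  0.2666] 10.7833
```

No contact down to TCP z 0.094. I check from the scene camera where the fingers really are.

```bash
python3 - <<'E'
from h import *
im=save("scene","pics/s2.png")
c=im[130:330,180:390,::-1].copy()
cv2.imwrite("pics/s2c.png",cv2.resize(c,None,fx=2.9,fy=2.9,interpolation=cv2.INTER_CUBIC))
save("top","pics/t2.png")
p=np.array(bot.get_tool_pos()); 
for cam in("scene","top"): print(cam,"tcp",proj(cam,p),"tip",proj(cam,p-[0,0,.014]))
E
```

```text
scene tcp [291.73242625 240.56551079] tip [291.9225369 245.038083 ]
top tcp [326.69617206 271.75065907] tip [326.6697371  271.82292537]
```

View pics/s2c.png

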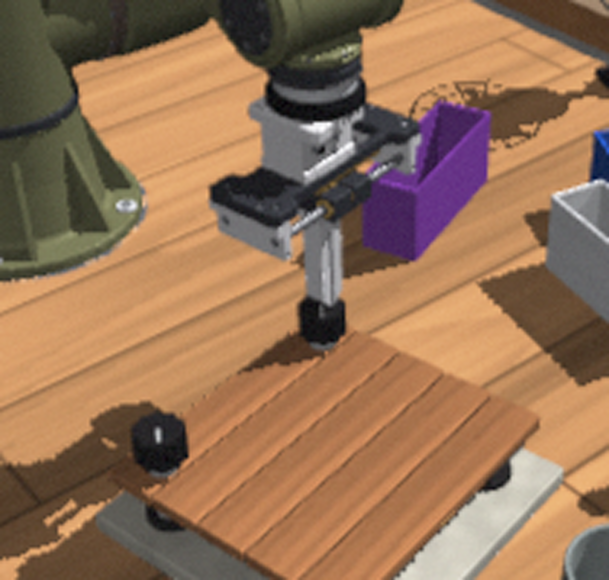

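The fingers (tip at full-image (292,233)) end at about the knob's top. That puts the visible tips about 34 mm shorter than stated. I go on down gently to confirm by touch.

```bash
python3 - <<'E'
from h import *
np.set_printoptions(precision=4,suppress=True)
f0=bot.get_force()
for z in np.arange(.092,.0679,-.002):
    r=bot.line_to([.459,.056,z],speed=.03,force_limit=3); f=bot.get_force()
    print(round(z,3),r,f)
    if r or f[2]-f0[2]>2.5: break
p=bot.get_tool_pos(); print(p,bot.get_t())
bot.line_to([.459,.056,p[2]+.05],speed=.1)
E
```

```text
0.092 False [-0.5867  0.2639  0.0259]
0.09 False [-0.7389 -0.6239  0.131 ]
0.088 False [-3.9782  1.2233 10.076 ]
[0.4591 0.0562 0.0886] 11.6333
```

Contact came at TCP z≈0.089 with the knob top at 0.114. So the tips are 25 mm behind the reported TCP, about 39 mm off the data sheet, and I correct for that. I grip softly along two directions to centre on the knob.

```bash
cat >> h.py <<'E'
ZK=.060   # TCP height for gripping a knob (tips 25 mm behind the TCP)
def centre(c,yaw0,z=ZK):
    """soft grips along two directions; corrects c (xy) from opening and side force"""
    c=np.array(c,float)
    for yaw in (yaw0,yaw0-np.pi/2,yaw0):
        bot.goto([*c,.13],down(yaw)) ; jaws.gripper_to(.08,force=5)
        bot.hold(.2); f0=np.array(bot.get_force())
        if bot.line_to([*c,z],speed=.08,force_limit=6): print("touch",bot.get_tool_pos(),bot.get_force()); return c
        bot.hold(.2); f0=np.array(bot.get_force())
        jaws.gripper_to(.02,force=5); bot.hold(.1)
        y=np.array([np.cos(yaw),np.sin(yaw)]); s=(np.array(bot.get_force())-f0)[:2]@y; o=bot.get_opening()
        e=(o-.038)/2*np.sign(s); print("yaw",round(yaw,2),"side",round(s,2),"open",round(o,4),"fz",np.array(bot.get_force())[2]-f0[2],"grip",bot.get_grip_force(),"e",e)
        if yaw!=yaw0 or True:
            c=c+y*e
            yield_=jaws.gripper_to(.08); bot.line_to([*bot.get_tool_pos()[:2],.13],speed=.15)
    return c
E
python3 - <<'E'
from h import *
np.set_printoptions(precision=4,suppress=True)
yaw=np.pi/2+.21
jaws.gripper_to(.08,force=5)
c=np.array([.4575,.056])
bot.goto([*c,.13],down(yaw)); bot.hold(.2); print(bot.get_force())
print(bot.line_to([*c,ZK],speed=.06,force_limit=5),bot.get_tool_pos()); bot.hold(.2); f0=bot.get_force()
jaws.gripper_to(.02,force=5); bot.hold(.2)
print(f0,bot.get_force(),bot.get_opening(),bot.get_grip_force(),bot.get_t(),bot.get_joints())
E
```

```text
[ 0.3102 -0.176   0.8932]
False [0.4577 0.056  0.0603]
[ 0.0874 -0.8711 -0.4996] [ 1.6695 -9.6903 -2.1673] 0.03959834249588259 5.000620186328888 16.5083 [ 0.0411  0.2539  1.893  -0.0021  0.9942 -1.7385]
```

The knob is gripped with 0.0396 m opening, and the side force shows I sit slightly too far to +y. I shift 0.7 mm, tighten, and turn clockwise in steps, watching the upward force.

```bash
cat >> h.py <<'E'
def F(n=8):
    a=[]
    for _ in range(n): bot.hold(.02); a.append(np.r_[bot.get_force(),bot.get_moment()])
    return np.mean(a,0)
def turn(f0,target=4.3,maxturn=2.9,stop=None):
    j0=np.array(bot.get_joints()); j=j0.copy(); step=.16; k=0
    while j[5]-j0[5]<maxturn and j[5]<2.5:
        j[5]+=step; bot.move_joints(j); f=F(5 if step>.1 else 8)-f0; k+=1
        print(round(j[5]-j0[5],3),"dF",f[:3].round(2),"Mz",f[5].round(3),"t",round(bot.get_t(),2))
        if f[2]>target: return True
        if np.hypot(f[0],f[1])>20: print("side"); return False
        if f[2]>target-2.3: step=.06
        elif f[2]>1.0: step=.1
    return False
E
python3 - <<'E'
from h import *
np.set_printoptions(precision=3,suppress=True)
p=np.array(bot.get_tool_pos()); yaw=np.pi/2+.21
p=p-.0007*np.array([np.cos(yaw),np.sin(yaw),0])
bot.line_to(p,speed=.02); print(F()[:3],bot.get_opening())
jaws.gripper_to(.02,force=30); bot.hold(.2)
f0=F(12); print("f0",f0,bot.get_opening(),bot.get_tool_pos())
j=np.array(bot.get_joints())
for k in range(3):
    j[5]+=.12; bot.move_joints(j); f=F()-f0; print(j[5],f[[0,1,2,5]],bot.get_opening(),bot.get_t())
E
```

```text
[ 0.822 -6.39  -0.27 ] 0.03770615923436511
f0 [ 0.848 -6.087 -0.383 -1.171 -0.145  0.017] 0.0374116613362145 [0.458 0.054 0.06 ]
-1.622218446076349 [-0.686  1.647  0.43  -0.083] 0.03754860772526099 17.8917
-1.5022184460763488 [-0.719  0.954  0.538 -0.113] 0.03720465648576169 18.275
-1.3822184460763487 [-0.881  0.782  0.247 -0.119] 0.037729237599976144 18.6583
```

```bash
python3 - <<'E'
from h import *
f0=np.array([.848,-6.087,-.383,-1.171,-.145,.017])
print(turn(f0,maxturn=2.3))
E
```

```text
0.16 dF [-0.9   1.37  1.26] Mz -0.069 t 19.02
0.26 dF [-1.38  0.78  2.09] Mz -0.105 t 19.4
0.32 dF [-1.37  0.45  2.57] Mz -0.113 t 19.78
0.38 dF [-1.58  0.63  3.92] Mz -0.115 t 20.17
0.44 dF [-2.16  0.11  3.84] Mz -0.099 t 20.55
0.5 dF [-2.06 -0.14  4.92] Mz -0.115 t 20.93
True
```

The force rises 10.8 N/rad, which matches the foot bearing. It came earlier than stated, though, so I release and check that the force drops to zero at this wrist angle.

```bash
python3 - <<'E'
from h import *
np.set_printoptions(precision=3,suppress=True)
print("held",F(10)[:3],bot.get_tool_pos())
jaws.gripper_to(.08); bot.hold(.2); print("free",F(12)[:3],bot.get_joints()[5])
# back to start angle, same place
j=np.array(bot.get_joints()); j[5]-=.86; bot.move_joints(j); print("free0",F(12)[:3])
jaws.gripper_to(.02,force=30); bot.hold(.2); f0=F(12); print("regrip",f0[:3],bot.get_opening())
for s in (.12,.12):
    j[5]+=s; bot.move_joints(j); f=F(10)-f0; print(s,f[[0,1,2,5]],bot.get_t())
E
```

```text
held [-1.071 -6.024  4.478] [0.458 0.054 0.06 ]
free [-0.07   0.116 -0.007] -0.8857169205695666
free0 [ 0.2   -0.277 -0.026]
regrip [ 0.681 -2.933 -0.344] 0.03747022761336014
0.12 [-0.068 -1.468  1.86  -0.063] 24.8917
0.12 [-0.109 -2.383  3.308 -0.083] 25.3083
```

The force rises at once on regrip and is zero when free, so the left foot does bear. I undo the 0.24 rad test turn, release, and do the right knob.

```bash
python3 - <<'E'
from h import *
np.set_printoptions(precision=3,suppress=True)
j=np.array(bot.get_joints()); j[5]-=.24; bot.move_joints(j); print("back",F()[:3])
jaws.gripper_to(.08,force=5); p=np.array(bot.get_tool_pos()); bot.line_to([p[0],p[1],.13],speed=.15)
yaw=np.pi/2+.21; y=np.array([np.cos(yaw),np.sin(yaw)])
c=np.array([.4977,-.1325]); bot.goto([*c,.13],down(yaw))
print(bot.line_to([*c,ZK],speed=.07,force_limit=5),bot.get_tool_pos()); bot.hold(.1)
f0=F(); jaws.gripper_to(.02,force=5); bot.hold(.1); f=F()-f0
print(f[:3],"side",f[:2]@y,bot.get_opening(),bot.get_grip_force(),bot.get_t(),bot.get_joints()[5])
E
```

```text
back [ 0.797 -3.452 -1.144]
False [ 0.498 -0.133  0.06 ]
[-0.448  2.65  -0.317] side 2.6852167401995892 0.037657848130975426 5.000040158629417 30.3333 -2.11210234945507
```

```bash
python3 - <<'E'
from h import *
np.set_printoptions(precision=3,suppress=True)
jaws.gripper_to(.02,force=30); bot.hold(.2); f0=F(12); print(f0[:3],bot.get_opening())
print(turn(f0,maxturn=2.7)); print(F()[:3],bot.get_joints()[5])
E
```

```text
[-0.1    3.804 -0.804] 0.037522220514977916
0.16 dF [-0.2   1.29  0.08] Mz -0.112 t 31.31
0.32 dF [0.45 2.81 0.27] Mz -0.091 t 31.67
0.48 dF [ 1.06  4.85 -0.32] Mz -0.115 t 32.02
0.64 dF [ 1.65  6.66 -0.11] Mz -0.089 t 32.38
0.8 dF [2.29 8.49 0.86] Mz -0.069 t 32.74
0.96 dF [ 3.07 10.42  1.7 ] Mz -0.046 t 33.1
1.06 dF [ 3.53 11.57  1.99] Mz -0.062 t 33.48
1.16 dF [ 4.44 12.65  2.54] Mz -0.062 t 33.87
1.22 dF [ 4.92 13.22  2.55] Mz -0.036 t 34.25
1.28 dF [ 5.43 13.47  2.88] Mz -0.047 t 34.63
1.34 dF [ 5.97 14.13  3.18] Mz -0.032 t 35.02
1.4 dF [ 6.29 14.96  3.51] Mz -0.039 t 35.4
1.46 dF [ 6.67 14.92  3.66] Mz -0.054 t 35.78
1.52 dF [ 7.59 15.38  3.59] Mz -0.027 t 36.17
1.58 dF [ 7.94 15.41  3.98] Mz -0.04 t 36.55
1.64 dF [ 7.58 15.52  4.44] Mz -0.033 t 36.93
True
[ 8.074 19.323  3.376] -0.4721006109504523
```

The side force grew to 20 N because the grip was about 1 mm off axis in x, and that contaminates the lift reading. I release, recentre at the present angle, and regrip.

```bash
python3 - <<'E'
from h import *
np.set_printoptions(precision=3,suppress=True)
jaws.gripper_to(.05,force=5); bot.hold(.2); print("free",F()[:3])
p=np.array(bot.get_tool_pos()); print(p)
bot.line_to(p+[.0009,.0003,0],speed=.02); f0=F()
jaws.gripper_to(.02,force=5); bot.hold(.1); f=F()-f0; print("soft",f[:3],bot.get_opening())
jaws.gripper_to(.02,force=30); bot.hold(.2); f0=F(12); print("f0",f0[:3],bot.get_opening())
j=np.array(bot.get_joints())
for s in (.12,.12):
    j[5]+=s; bot.move_joints(j); f=F(10)-f0; print(s,f[[0,1,2,5]],bot.get_t())
E
```

```text
free [-0.064  0.163  0.124]
[ 0.498 -0.132  0.06 ]
soft [ 5.997  1.428 -2.287] 0.037674177042481764
f0 [ 5.535  1.344 -2.3  ] 0.03737419959522183
0.12 [-4.189 -0.443  2.591 -0.061] 39.85
0.12 [-4.793 -0.311  4.232 -0.027] 40.2667
```

Regripped, the push rises 13 N/rad at once, so the foot already bears and may be over-turned. I back off anticlockwise until the push stops falling, to get a clean zero, then return to 4.5 N above it.

```bash
python3 - <<'E'
from h import *
np.set_printoptions(precision=2,suppress=True)
j=np.array(bot.get_joints()); a0=j[5]; fz=[]
for k in range(9):
    j[5]-=.15; bot.move_joints(j); f=F(6); fz.append(f[2]); print(round(j[5]-a0,2),f[[0,1,2]],"Mz",round(f[5],3),round(bot.get_t(),2))
    if k>3 and abs(fz[-1]-fz[-3])<.5 and abs(fz[-2]-fz[-3])<.6: break
E
```

```text
-0.15 [2.18 1.26 0.06] Mz 0.121 40.64
-0.3 [ 2.98  0.47 -2.77] Mz 0.075 41.01
-0.45 [ 4.82  0.07 -5.17] Mz 0.056 41.38
-0.6 [ 5.66  0.02 -7.95] Mz 0.106 41.74
-0.75 [ 6.24 -0.83 -9.17] Mz 0.105 42.11
-0.9 [ 6.2  -0.33 -9.77] Mz 0.085 42.48
-1.05 [ 6.32 -0.28 -9.77] Mz 0.074 42.84
-1.2 [  7.02   0.01 -10.49] Mz 0.114 43.21
-1.35 [  6.98   0.27 -10.  ] Mz 0.115 43.58
```

That is clear: contact ends near −0.7 rad. The plateau at −10 N means the grip was holding up a jacked corner. I release so the stand settles, shift +0.5 mm in x, regrip cleanly and repeat the touch search.

```bash
python3 - <<'E'
from h import *
np.set_printoptions(precision=2,suppress=True)
jaws.gripper_to(.05,force=5); bot.hold(.3); p=np.array(bot.get_tool_pos()); bot.line_to(p+[.0005,0,0],speed=.02)
jaws.gripper_to(.02,force=5); bot.hold(.1); print("soft",F()[:3])
jaws.gripper_to(.02,force=30); bot.hold(.2); f0=F(10); print("f0",f0[:3])
j=np.array(bot.get_joints())
for s in (-.15,-.15,-.15,.15,.15,.15,.12,.12,.12,.12):
    j[5]+=s; bot.move_joints(j); f=F(6); d=f-f0; print(s,round(j[5],3),f[:3],"Mz",round(d[5],3),round(bot.get_t(),2))
    if s>0 and d[2]>4: break
E
```

```text
soft [-1.86 -4.05  0.85]
f0 [-2.52 -4.78  1.48]
-0.15 -1.734 [-1.52 -3.36  0.78] Mz 0.092 46.09
-0.15 -1.884 [-1.23 -1.33  0.65] Mz 0.074 46.46
-0.15 -2.034 [-0.49 -0.34  0.15] Mz 0.051 46.83
0.15 -1.884 [-0.92  0.24  0.2 ] Mz -0.088 47.19
0.15 -1.734 [-0.78  0.09  0.32] Mz -0.062 47.56
0.15 -1.584 [-1.19 -1.33  0.46] Mz -0.044 47.92
0.12 -1.464 [-1.73 -2.27  0.75] Mz -0.054 48.27
0.12 -1.344 [-3.14 -3.54  1.78] Mz -0.053 48.62
0.12 -1.224 [-3.71 -4.14  2.91] Mz -0.081 48.98
0.12 -1.104 [-4.38 -4.06  4.1 ] Mz -0.069 49.33
```

Now it is clean: touch is at about −1.42 rad with slope 10 N/rad, and I am at ≈3.8 N. I add 0.05 rad, release, and fetch the aluminium planter.

```bash
python3 - <<'E'
from h import *
np.set_printoptions(precision=3,suppress=True)
j=np.array(bot.get_joints()); j[5]+=.05; bot.move_joints(j); print(F()[:3])
jaws.gripper_to(.08,force=5); p=np.array(bot.get_tool_pos()); bot.line_to([p[0],p[1],.15],speed=.2)
g=np.array([.523,.374]); q=down(1.365)
bot.goto([*g,.13],q); jaws.gripper_to(.094,force=20)
pos,qq=np.array(bot.get_tool_pos()),np.array(bot.get_orientation()); save("wrist","pics/w5.png")
print(bot.line_to([*g,.022],speed=.12,force_limit=8),bot.get_tool_pos(),bot.get_t())
jaws.gripper_to(.04,force=20); print(bot.get_opening(),bot.get_grip_force(),bot.get_force(),bot.get_t())
E
```

```text
[-3.768 -2.628  3.681]
False [0.523 0.374 0.023] 54.5083
0.06206336701261904 19.99528706073761 [-1.13  -4.095  3.135] 55.1083
```

```bash
python3 - <<'E'
from h import *
np.set_printoptions(precision=3,suppress=True)
p=np.array(bot.get_tool_pos()); zg=p[2]
bot.line_to([p[0],p[1],.18],speed=.2); print(bot.get_opening(),bot.get_force())
d=np.array([.5904,-.0148]); bot.goto([*d,.18],down(.212))
bot.line_to([*d,zg+.084],speed=.15); bot.hold(.2); f0=F()
print(bot.get_t(),bot.line_to([*d,zg+.071],speed=.025,force_limit=2.5),bot.get_tool_pos()[2]-zg,F()[:3]-f0[:3],bot.get_t())
E
```

```text
0.061604846514125525 [-0.508  0.276 -5.246]
58.4917 True 0.07494909664661226 [1.177 0.22  8.637] 59.0333
```

```bash
python3 - <<'E'
from h import *
np.set_printoptions(precision=3,suppress=True)
p=np.array(bot.get_tool_pos()); bot.line_to(p+[0,0,.0008],speed=.02); print(F()[:3])
jaws.gripper_to(.094); bot.hold(.1); p=np.array(bot.get_tool_pos())
bot.line_to([p[0],p[1],.2],speed=.15)
bot.goto([.42,.25,.28],down(1.2)); print(bot.get_t())
save("scene","pics/s3.png"); im=save("top","pics/t3.png")
a=cv2.imread("pics/s3.png")[170:400,150:400]; b=cv2.imread("pics/t3.png")[170:310,270:430]
cv2.imwrite("pics/fin.png",np.hstack([cv2.resize(a,(400,368)),cv2.resize(b,(400,368))]))
for d in imaging.look_for("top","planter_mid")[:3]: print(d["confidence"],atz("top",d["location"],.12))
E
```

```text
[-0.182  0.313 -3.156]
62.2667
0.73 [0.449 0.536 0.12 ]
0.6 [ 0.589 -0.021  0.12 ]
0.6 [0.275 0.374 0.12 ]
```

View pics/fin.png

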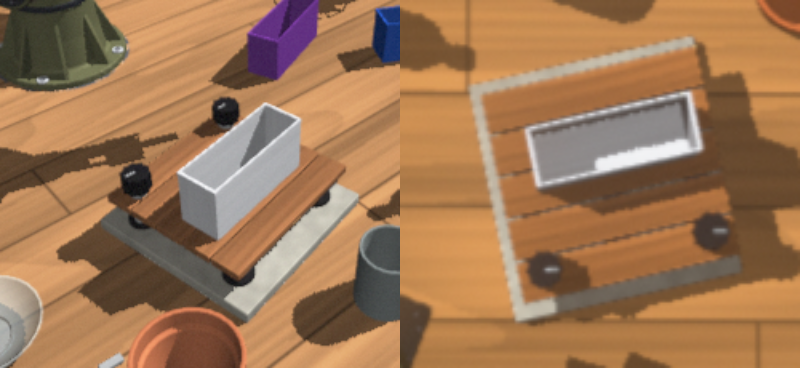

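The planter stands upright on the middle of the deck and is released. The stand looks level and the other objects are untouched. I hand in.

```bash
python3 -c "
from bench import ticket,bot
print(ticket.finish_job(), bot.get_t())"
```

```text
the job is handed in; nothing more can be done
the job is handed in; nothing more can be done
```

I handed the job in at about 62 s with no verdict returned: both front feet were set bearing on their pads at about 5 N (left) and 3.5 N (right) of push, and the aluminium planter stands upright on the middle of the deck; the right foot was briefly over-turned (about 12 N on the gripper) before I backed it off.

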